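# Clear the carver's chest, stack the slats and hold the lid open

## Robot

A 7-joint arm with a two-finger parallel gripper is mounted at the origin on the work surface. World frame = base frame: x ahead of the robot, y to its left, z up, the work surface at z = 0. Lengths are in m, angles in rad, forces in N, time in s.
With the tool pointing down it reaches from about 0.4 to 0.85 m from the base axis. Payload 10.4 kg.
Tool frame: the origin (TCP) lies midway between the tips of the shut fingers; the grasp point (between the pads) lies hold_point_z behind it (hold_point_z is the distance from the TCP to the grasp point, in m); z points along the fingers, y is the line along which they close (so a half turn about z gives the same grasp; the last joint's range is limited). The gripper opens to 87 mm and grips with 3 to 60 N. Pads are 19 mm wide; open, the fingers measure 117 mm over their backs; the gripper's body (75 mm by 190 mm) begins 51 mm behind the grasp point.
Start: joints at [1.128, 0.332, -0.065, 1.46, 0.022, 1.35, -0.088], TCP at [0.255, -0.571, 0.223] pointing down, gripper open.
Joint ranges: [-2.6, 2.6], [-0.5, 2.12], [-1.47, 1.34], [0.16, 2.42], [-1.27, 4.41], [0.06, 2.06], [-2.6, 2.6]. Speed limits (rad/s): [2.22, 2.22, 2.79, 2.79, 3.14, 3.14, 3.14].

## Interface

Orientations are given as a unit quaternion [x, y, z, w].
In Python, from bench import * gives the robot as it stands. The module is installed in compiled form; this text tells all that it offers.
- The arm moves only by the tool drive_tool, never from a script. Its argument "increments" is a list of rows, each a list of 6 numbers: the shift along the tool's x, y, z scaled (see below), then the turn, a rotation vector about the tool's x, y, z scaled (see below). In form: [[dx, dy, dz, rx, ry, rz], ...]. A call has exactly 5 rows; each row is the pose to reach, as a shift and turn from the pose commanded when the call began, along the tool's axes at that moment; what a row does not reach only later rows make up. The controller multiplies each number of a shift by 300 mm and each number of a turn by pi/4 rad. A row lasts 1/12 s, in which the tool goes at most 41.7 mm and 7.16 degrees, less where a joint would pass 70% of its speed; a pose out of reach is approached as far as the arm can. A call with a number of a shift or a turn outside -1 to 1 is refused whole. A call with a gripper value outside its range is refused whole. "claw" is the closure, from 0 (fully open) to 1 (shut), set as the call begins (left out, the last holds). The fingers move at their own pace and stop on an object; "force" is the grip in N (left out, the last holds). Time passes only in rows, so rows that repeat a pose let the fingers close, or fill a call up. It gives the time, the measured TCP pose, the force, the opening and the grip force at its end, in the units of the state.
- read_state(): the state, without advancing time (a new reading comes with each control period).
- camera(name): name is "side" or "top"; returns the picture (384x512x3 uint8, blue, green, red); there is no depth.
- get_calibration(name): a dict with "K" (3x3 intrinsics, pixels), "position" and "rotation" of the camera in the world. Camera axes: x right, y down, z forward; pixel columns grow to the right and rows downward; lengths in m; the calibration is good to about 2 mm. A picture is of the moment at which its call begins. get_calibration takes no time and is no camera call.
- close_job(): hands the job in; it is judged then, once.
The state is a dict: "time": time; "joint_positions": joint angles; "joint_vel": joint speeds; "joint_torque": joint torques, N m; "ee_pos": TCP position; "eef_rot": TCP orientation; "ft_force": force on the tool from outside, world axes, zero at the start; "torque": the same for the moment, N m; "width": finger opening in m; "grip_force": force on a finger pad.
Only numpy, scipy, OpenCV 4.12 (cv2) and the standard library are available. Lean on these libraries where they do the work, as an engineer would, in place of code of your own. Each camera call takes 0.05 s, during which the arm holds its last target. There are 200 camera calls.

## Task

Two wooden slats lie on the lid of the green tool chest: take them off and lay them on the drying stack as its next layer, crosswise to the slats now on top, one straight above each slat of the bottom layer. Then raise the chest's lid, which has a steel bar for a handle, at least halfway to upright, and finish while still holding it up with the fingers so that the carver can reach in: its sliding catch may or may not be holding it shut, which only a tug will tell, and is freed by sliding the brass knob fully back, away from the bar. Leave the slats already stacked and everything else on the bench where they are.

Things in the scene. Friction and masses are not known exactly. Their poses are not given: they have to be found in the camera images.
- chest: Green wooden tool chest, fixed to the bench: 220 (x) x 300 (y) x 110 mm high without the lid, origin at the centre of its underside. Its -x side is the front, facing the robot. With the lid shut the lid's level top is 122 mm above the origin; the lid overhangs the chest by 2 mm all round.
- lid (a joint): Angle of the chest's lid in rad, 0 shut, growing as the front edge rises; stops at 1.4 (just short of upright) and falls shut from any angle when let go. Lid 224 x 304 x 12 mm, about 0.6 kg. A caught catch lets the bar rise only about 4 mm, then it stops hard.
- lid_hinge (a point): Point on the lid's hinge axis (which runs along chest y), in the middle of the chest's back edge, at the level of the lid's underside.
- lid_bar (a point): Middle of the steel bar handle: round, 12 mm thick, 110 mm long along chest y, centred 45 mm in front of the lid's front edge at its mid-thickness (116 mm above the bench when shut), 267 mm from the hinge; an 8 mm rod at either end joins it to the lid. Can be pinched from above, fingers before and behind it; it turns with the lid.
- catch_knob (a point): Top centre of the brass catch knob, 18 mm across, 24 mm above the lid's top, on its middle line. Slides along chest x (2 N, stays where left): fully thrown 102 mm behind the bar (chest +x), fully back 132 mm behind it, at a stop; there the catch is always free. Elsewhere its place does not tell if the lid is caught: the hidden keeper's setting varies.
- slat_a: Pale wooden slat, 140 (x) x 28 (y) x 16 mm, about 35 g, origin at the centre of its underside; lies at first on the left half of the lid, roughly fore and aft.
- slat_b: A second slat just like it, at first on the right half of the lid.
- board: Grey drying board, fixed, 180 x 180 x 12 mm, origin at the centre of its underside. On it lie two layers of slats: the bottom pair along board x at board y = -50 and +50 mm; across it a pair along board y at board x = -50 and +50 mm, top 44 mm above the origin. The next pair goes along board x at y = -50 and +50 mm.
- low0: Slat of the bottom layer (140 x 28 x 16 mm, origin at the centre of its underside, as all slats), at board y = -50 mm.
- low1: Slat of the bottom layer, at board y = +50 mm.
- mid0: Slat of the second layer, at board x = -50 mm, its own x along board y.
- mid1: Slat of the second layer, at board x = +50 mm.
- can: Green and yellow drinks can, 66 mm across, 150 mm high, beyond the gap between chest and board; leave alone.
- mallet: Turned wooden carver's mallet standing on its head, 94 mm across, 240 mm high, right of the chest; leave alone.
- gouge_a: Gouge lying on the bench in front of the chest, 220 mm long, 25 mm high, origin near the middle of its length; leave alone.
- gouge_b: Gouge like it, lying to the right; leave alone.
- bust: Small dark carved bust, 80 mm across, 135 mm high, far left; leave alone.
- tin: Flat red wax tin with a brass lid, 80 mm across, 35 mm high, near left; leave alone.
Not all that is in view belongs to the job. Leave any blue or purple look-alike of the slat_a alone. What is shaped like the slat_b but orange is not meant.

How it is judged:
By the outcome, as a careful person would: the job done as asked, in the order asked, and still so for the second after the job is handed in, while the arm keeps its last pose, push and grip.
It also fails if it takes over 72 s, if anything falls off the work surface, if the arm or the gripper's body presses on something with over 40 N, if the wrist force passes 120 N, or if a joint passes its speed limit or range.

## Working session

There is one attempt and no reset: what is moved stays moved. The work goes in short steps, Python scripts to look and compute and a tool call to move; the robot and the scene stay as the last step left them, time stands still between calls to the robot, and variables do not carry over. Pictures are saved under pics/ and viewed, at most 10 in all, crops included, and the job is handed in when it is done.

Besides the shell and the picture viewer there is one more tool, called after "Emit:" in YAML: its name, and indented under it one key for each argument. drive_tool: Moves the arm, as the interface text tells. Its arguments: {"type":"object","properties":{"increments":{"type":"array","items":{"type":"array","items":{"type":"number"}}},"claw":{"type":"number"},"force":{"type":"number"}},"required":["increments"]}

```bash
mkdir -p pics
python3 - <<'E'
from bench import *
import cv2,json
s=read_state();print({k:s[k] for k in s})
for n in("top","side"):
    cv2.imwrite(f"pics/{n}0.png",camera(n));c=get_calibration(n);print(n,c)
E
```

```text
{'time': 0.0, 'joint_positions': array([ 1.12839204,  0.33287139, -0.06471032,  1.46097375,  0.02161563,
        1.34984816, -0.08848006]), 'joint_vel': array([-0.00036162,  0.00027308, -0.00080932, -0.00096874,  0.00016697,
       -0.00187365,  0.00050286]), 'joint_torque': array([-8.02536397e-04, -6.23273993e+01,  2.40159774e-02, -3.89896953e+01,
       -6.13026833e-02,  3.97645449e-02,  1.66217301e-04]), 'ee_pos': array([ 0.25457759, -0.57038082,  0.22173877]), 'eef_rot': array([ 9.78045359e-01,  2.08390939e-01, -1.83379008e-04, -6.77867937e-04]), 'ft_force': array([-0.4886863 , -0.00165711,  0.39259394]), 'torque': array([-0.01826876,  0.02787774,  0.03047854]), 'grip_force': 0.0, 'width': 0.08667214184339583}
top {'K': array([[468.71005162,   0.        , 259.19183654],
       [  0.        , 468.71005162, 193.59725851],
       [  0.        ,   0.        ,   1.        ]]), 'position': array([0.33611454, 0.02587072, 1.73388877]), 'rotation': array([ 0.71556355, -0.69686894,  0.03346213, -0.03496812])}
side {'K': array([[407.87054512,   0.        , 254.43603312],
       [  0.        , 407.87054512, 201.78614022],
       [  0.        ,   0.        ,   1.        ]]), 'position': array([0.209813 , 0.9245788, 0.9286777]), 'rotation': array([-0.13341996,  0.90108944, -0.40772244,  0.0632404 ])}
```

View pics/top0.png

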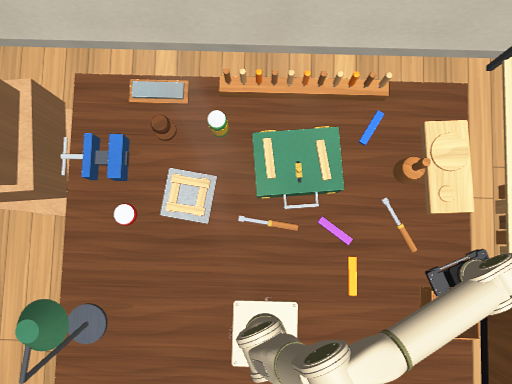

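View pics/side0.png

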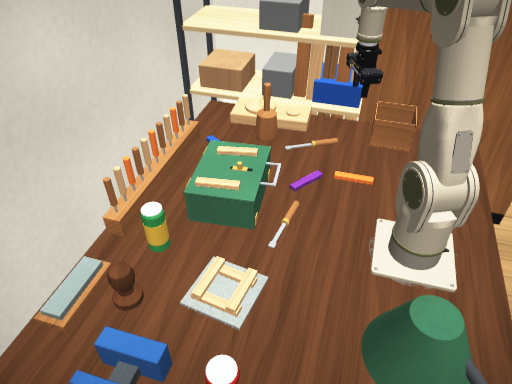

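The top view shows the slats on the lid at (269,158) and (322,160), the knob near (298,172), the bar near (301,206) and the board at (189,195). Things that could be taken for the slats are purple (335,230), blue (372,127), orange (352,276) and the stacked slats (189,195). I choose the two pale ones on the green lid.

```bash
cat > h.py <<'E'
from bench import *
import cv2,numpy as np
from scipy.spatial.transform import Rotation as R
def cast(n,px,z):
    c=get_calibration(n);px=np.atleast_2d(np.float64(px))
    d=np.c_[px,np.ones(len(px))]@np.linalg.inv(c["K"]).T@R.from_quat(c["rotation"]).as_matrix().T
    p=c["position"];return p+d*((z-p[2])/d[:,2])[:,None]
def mask(im,lo,hi):return cv2.inRange(cv2.cvtColor(im,cv2.COLOR_BGR2HSV),lo,hi)
def rects(n,m,z,amin):
    for c in cv2.findContours(m,cv2.RETR_EXTERNAL,cv2.CHAIN_APPROX_NONE)[0]:
        if cv2.contourArea(c)<amin: continue
        w=cast(n,c[:,0,:],z)[:,:2]; r=cv2.minAreaRect((w*1000).astype(np.float32))
        b=cv2.boxPoints(r);e=b[1]-b[0];f=b[2]-b[1];l=e if np.hypot(*e)>np.hypot(*f) else f
        print(n,"px",c[:,0].mean(0).round(),"ctr",np.round(r[0],1),"size",np.round(r[1],1),"long-axis deg",round(np.degrees(np.arctan2(l[1],l[0]))%180,1))
E
python3 - <<'E'
from h import *
im=cv2.imread("pics/top0.png")
h=cv2.cvtColor(im,cv2.COLOR_BGR2HSV)
for p in[(269,158),(322,160),(298,178),(260,180),(301,206),(187,171),(189,195),(166,208)]:print(p,h[p[1],p[0]])
def roi(m,x0,y0,x1,y1):
    o=np.zeros_like(m);o[y0:y1,x0:x1]=m[y0:y1,x0:x1];return o
pale=mask(im,(10,40,170),(35,170,255))
print("slats");rects("top",roi(pale,245,120,350,200),.138,60)
print("stack");rects("top",roi(pale,155,160,220,230),.044,60)
print("lid");g=roi(mask(im,(60,80,30),(95,255,255)),245,120,350,205);g=cv2.morphologyEx(g,cv2.MORPH_CLOSE,np.ones((25,25)));rects("top",g,.122,500)
print("board");b=roi(mask(im,(0,0,110),(180,60,255)),150,160,225,230)|roi(pale,150,160,225,230);rects("top",b,.012,500)
print("bar");rects("top",roi(mask(im,(0,0,110),(180,60,255)),275,194,330,212),.122,10)
print("knob");rects("top",roi(mask(im,(18,150,120),(32,255,255)),290,150,308,190),.146,4)
A=cv2.resize(im[110:240,150:360],(800,495),interpolation=cv2.INTER_CUBIC);cv2.imwrite("pics/crop0.png",A)
E
```

```text
(269, 158) [ 21  92 249]
(322, 160) [ 23  83 252]
(298, 178) [ 5 45 74]
(260, 180) [ 73 108 151]
(301, 206) [106  23 239]
(187, 171) [101  20 218]
(189, 195) [ 93  11 208]
(166, 208) [ 22  90 254]
slats
top px [298. 170.] ctr [ 576.4 -101.2] size [49.2 20.3] long-axis deg 6.2
top px [323. 159.] ctr [ 615.7 -185.1] size [139.6  30.4] long-axis deg 11.9
top px [269. 158.] ctr [616.4   2.3] size [140.2  29.9] long-axis deg 8.0
stack
top px [187. 195.] ctr [491.  291.2] size [143.6 139.6] long-axis deg 83.1
lid
top px [298. 162.] ctr [607.2 -99.7] size [229.9 301.7] long-axis deg 95.6
board
top px [188. 195.] ctr [491.  294.4] size [181.5 179.9] long-axis deg 81.4
bar
top px [300. 203.] ctr [ 470.7 -111.7] size [ 48.4 120.6] long-axis deg 91.5
knob
top px [298. 170.] ctr [ 576.6 -100.9] size [44.9 17.1] long-axis deg 1.5
```

View pics/crop0.png

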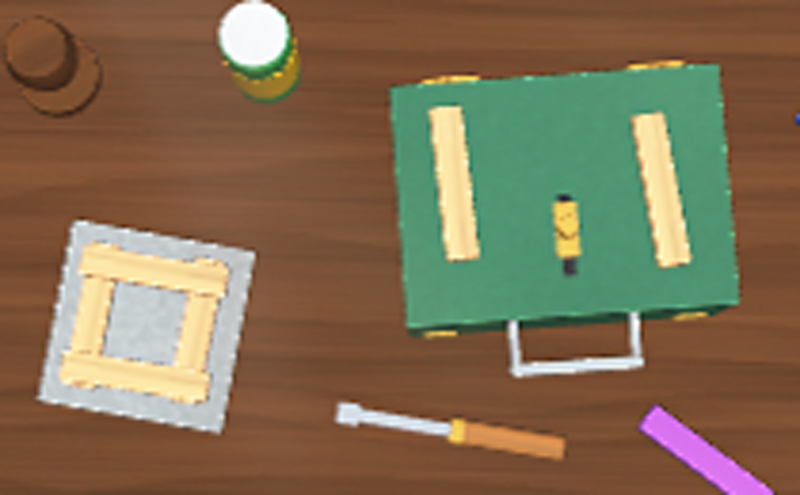

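The crop confirms two pale slats on the lid, with pads free all round, and the top pair of the stack running roughly along world y. I'll refine once using the side view.

Run:
```python
from h import *
import bench;print([d for d in dir(bench) if not d.startswith("_")], getattr(bench,"hold_point_z",None))
im=cv2.imread("pics/side0.png")
def roi(m,x0,y0,x1,y1):
    o=np.zeros_like(m);o[y0:y1,x0:x1]=m[y0:y1,x0:x1];return o
pale=mask(im,(10,40,170),(35,170,255))
print("slats");rects("side",roi(pale,185,142,262,192),.138,60)
b=roi(mask(im,(0,0,110),(180,60,255)),175,250,275,330)|roi(pale,175,250,275,330);rects("side",b,.012,500)
rects("side",roi(pale,175,250,275,330),.044,300)
# stack corners by hand-free line fits: hole of the stack, top view inner mid edges
for n in("top","side"):
    im=cv2.imread(f"pics/{n}0.png");pale=mask(im,(10,40,170),(35,170,255))
    r=(155,160,220,230) if n=="top" else (175,250,275,330)
    m=roi(pale,*r);cs,hh=cv2.findContours(m,cv2.RETR_CCOMP,cv2.CHAIN_APPROX_NONE)
    for c,q in zip(cs,hh[0]):
        if q[3]>=0 and cv2.contourArea(c)>60:
            w=cast(n,c[:,0],.036)[:,:2]*1000;print(n,"hole",cv2.minAreaRect(w.astype(np.float32)))
bar=roi(mask(cv2.imread("pics/side0.png"),(0,0,120),(180,60,255)),262,158,284,190)
rects("side",bar,.116,10)
for k,n in (((298.8,168.3),"top"),((239,168),"side")):print("knob",cast(n,k,.146))
```

```text
['PlanningError', 'camera', 'close_job', 'get_calibration', 'hold_point_z', 'read_state'] 0.0187
slats
side px [217. 183.] ctr [614.9  10.8] size [141.2  44.1] long-axis deg 7.7
side px [237. 150.] ctr [ 613.5 -174.9] size [139.7  47.5] long-axis deg 11.0
side px [226. 291.] ctr [490.1 295.5] size [192.5 181.4] long-axis deg 81.5
side px [227. 286.] ctr [485.3 301.7] size [155.9 143.1] long-axis deg 82.2
top hole ((490.8240966796875, 292.3742980957031), (77.96656799316406, 79.75304412841797), 82.01197814941406)
side hole ((493.71844482421875, 305.9759521484375), (67.94992065429688, 77.08499145507812), 80.72123718261719)
side px [273. 174.] ctr [ 472.2 -110.3] size [ 49.7 127. ] long-axis deg 99.1
knob [[ 0.58077692 -0.10185872  0.146     ]]
knob [[ 0.56978957 -0.07064646  0.146     ]]
```

```bash
cat >> h.py <<'E'
def yaw(s): x=R.from_quat(s["eef_rot"]).as_matrix()[:,0];return np.degrees(np.arctan2(x[1],x[0]))
def plan(*wps):
    s=read_state();p=np.array(s["ee_pos"])*1000;a=yaw(s)
    print("t",round(s["time"],2),"at",p.round(1),round(a,2),"tilt",R.from_quat(s["eef_rot"]).as_matrix()[:2,2].round(4),"w",round(s["width"]*1000,1),"grip",round(s["grip_force"],1),"F",np.round(s["ft_force"],1))
    for x,y,z,b in wps:
        t=np.radians(a);d=np.array([x,y,z])-p
        n=int(np.ceil(max(np.linalg.norm(d)/190,abs(b-a)/33,1)))
        M=np.array([[np.cos(t),np.sin(t),0],[np.sin(t),-np.cos(t),0],[0,0,-1]])
        print(n,"call(s) total shift",(M@d/300).round(3),"turn",round((a-b)/45,3));p=np.array([x,y,z],float);a=b
E
python3 - <<'E'
from h import *
plan((440,-320,270,24.06),(615.7,-185.8,200,24.06),(615.7,-185.8,200,11.6),(615.7,-185.8,125,11.6))
E
```

```text
t 0.1 at [ 254.6 -570.4  221.9] 24.06 tilt [-0.0005  0.0011] w 87.0 grip 0.0 F [0.5 0.6 0.5]
2 call(s) total shift [ 0.905 -0.51  -0.16 ] turn -0.0
2 call(s) total shift [ 0.717 -0.17   0.233] turn 0.0
1 call(s) total shift [0. 0. 0.] turn 0.277
1 call(s) total shift [0.   0.   0.25] turn 0.0
```

Emit:
drive_tool:
  increments:
    - [0.09,-0.05,-0.02,0,0,0]
    - [0.18,-0.1,-0.035,0,0,0]
    - [0.27,-0.15,-0.05,0,0,0]
    - [0.36,-0.205,-0.065,0,0,0]
    - [0.452,-0.255,-0.08,0,0,0]
  claw: 0.3
  force: 20

```text
time: 0.52
ee_pos: [0.3478, -0.4441, 0.2465]
eef_rot: [0.978, 0.208, -0.0, -0.0]
ft_force: [0.1, -0.2, -0.7]
width: 0.0642
grip_force: 0.0
```

Emit:
drive_tool:
  increments:
    - [0.09,-0.05,-0.02,0,0,0]
    - [0.18,-0.1,-0.035,0,0,0]
    - [0.27,-0.15,-0.05,0,0,0]
    - [0.36,-0.205,-0.065,0,0,0]
    - [0.453,-0.255,-0.08,0,0,0]

```text
time: 0.93
ee_pos: [0.4407, -0.3189, 0.2706]
eef_rot: [0.978, 0.208, -0.0, -0.0]
ft_force: [1.1, -1.0, 0.3]
width: 0.0612
grip_force: 0.0
```

Emit:
drive_tool:
  increments:
    - [0.07,-0.017,0.02,0,0,0]
    - [0.14,-0.034,0.04,0,0,0]
    - [0.21,-0.05,0.06,0,0,0]
    - [0.28,-0.067,0.08,0,0,0]
    - [0.358,-0.085,0.11,0,0,0]

```text
time: 1.35
ee_pos: [0.5285, -0.253, 0.2374]
eef_rot: [0.978, 0.208, 0.0, 0.0]
ft_force: [0.2, -1.0, 0.7]
width: 0.0608
grip_force: 0.0
```

Emit:
drive_tool:
  increments:
    - [0.07,-0.017,0.02,0,0,0.05]
    - [0.14,-0.034,0.04,0,0,0.1]
    - [0.21,-0.05,0.06,0,0,0.16]
    - [0.28,-0.067,0.08,0,0,0.22]
    - [0.358,-0.085,0.123,0,0,0.277]

```text
time: 1.77
ee_pos: [0.6166, -0.1861, 0.2012]
eef_rot: [0.995, 0.099, 0.001, 0.0]
ft_force: [-0.6, -0.8, 0.1]
width: 0.0608
grip_force: 0.0
```

Run:
```python
from h import *
plan((615.7,-185.8,145,11.6),(615.7,-185.8,125,11.6))
```

```text
t 1.77 at [ 616.6 -186.1  201.2] 11.41 tilt [ 0.0011 -0.0007] w 60.8 grip 0.0 F [-0.6 -0.8  0.1]
1 call(s) total shift [-0.003 -0.002  0.187] turn -0.004
1 call(s) total shift [0.    0.    0.067] turn 0.0
```

Emit:
drive_tool:
  increments:
    - [0,0,0.06,0,0,0]
    - [0,0,0.13,0,0,0]
    - [0,0,0.19,0,0,0]
    - [0,0,0.23,0,0,0]
    - [0,0,0.251,0,0,0]

```text
time: 2.18
ee_pos: [0.6147, -0.1861, 0.1232]
eef_rot: [0.995, 0.101, -0.001, -0.001]
ft_force: [0.8, -0.1, -0.0]
width: 0.0609
grip_force: 0.0
```

Emit:
drive_tool:
  increments:
    - [0,0,0,0,0,0]
    - [0,0,0,0,0,0]
    - [0,0,0,0,0,0]
    - [0,0,0,0,0,0]
    - [0,0,0,0,0,0]
  claw: 1
  force: 20

```text
time: 2.6
ee_pos: [0.6161, -0.1864, 0.1263]
eef_rot: [0.995, 0.101, 0.001, 0.0]
ft_force: [-0.9, -0.5, -0.3]
width: 0.0357
grip_force: 0.0
```

Run:
```python
from h import *
plan((615.7,-185.8,210,11.4),(483.7,244,210,11.4),(483.7,244,210,-8.4),(483.7,244,80,-8.4))
cv2.imwrite("pics/g1.png",camera("side")[90:220,150:310].repeat(4,0).repeat(4,1))
```

```text
t 2.6 at [ 616.1 -186.4  126.3] 11.58 tilt [ 0.0013 -0.0005] w 35.7 grip 0.0 F [-0.9 -0.5 -0.3]
1 call(s) total shift [-0.001 -0.002 -0.279] turn 0.004
3 call(s) total shift [-0.148 -1.491  0.   ] turn 0.0
1 call(s) total shift [0. 0. 0.] turn 0.44
1 call(s) total shift [0.    0.    0.433] turn 0.0
```

View pics/g1.png

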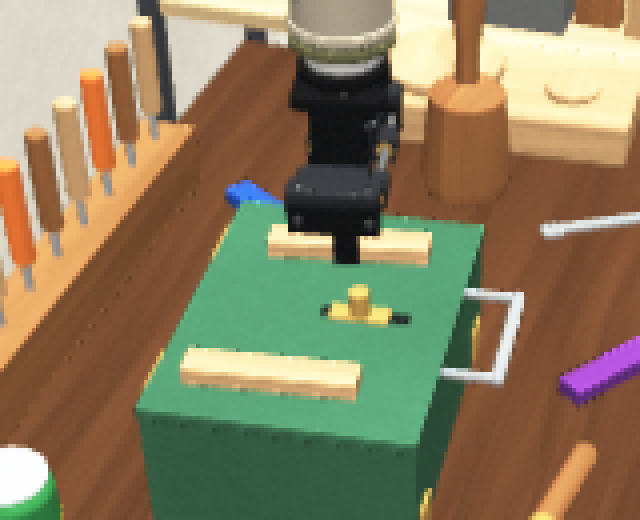

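The fingers straddle the right slat near its middle. They are still closing and the rest is undisturbed.

Emit:
drive_tool:
  increments:
    - [0,0,0,0,0,0]
    - [0,0,0,0,0,0]
    - [0,0,0,0,0,0]
    - [0,0,0,0,0,0]
    - [0,0,0,0,0,0]

```text
time: 3.07
ee_pos: [0.6159, -0.1864, 0.1259]
eef_rot: [0.995, 0.101, 0.0, 0.0]
ft_force: [-1.9, -0.3, 5.1]
width: 0.0278
grip_force: 20.0
```

Emit:
drive_tool:
  increments:
    - [0,0,-0.04,0,0,0]
    - [0,0,-0.1,0,0,0]
    - [0,0,-0.17,0,0,0]
    - [0,0,-0.24,0,0,0]
    - [0,0,-0.28,0,0,0]

```text
time: 3.48
ee_pos: [0.6163, -0.1863, 0.2124]
eef_rot: [0.995, 0.101, 0.001, 0.0]
ft_force: [0.3, -0.6, -0.1]
width: 0.0279
grip_force: 20.0
```

Emit:
drive_tool:
  increments:
    - [-0.01,-0.06,0,0,0,0]
    - [-0.02,-0.16,0,0,0,0]
    - [-0.03,-0.27,0,0,0,0]
    - [-0.04,-0.38,0,0,0,0]
    - [-0.05,-0.48,0,0,0,0]

```text
time: 3.9
ee_pos: [0.5713, -0.0463, 0.2094]
eef_rot: [0.995, 0.101, -0.0, -0.0]
ft_force: [0.7, 0.1, 0.2]
width: 0.0277
grip_force: 20.0
```

Emit:
drive_tool:
  increments:
    - [-0.01,-0.1,0,0,0,0]
    - [-0.02,-0.2,0,0,0,0]
    - [-0.03,-0.3,0,0,0,0]
    - [-0.04,-0.41,0,0,0,0]
    - [-0.05,-0.52,0,0,0,0]

```text
time: 4.32
ee_pos: [0.5253, 0.1028, 0.2095]
eef_rot: [0.995, 0.101, -0.0, 0.0]
ft_force: [-0.1, 0.4, -0.1]
width: 0.0277
grip_force: 20.0
```

Emit:
drive_tool:
  increments:
    - [-0.01,-0.1,0,0,0,0.09]
    - [-0.02,-0.2,0,0,0,0.18]
    - [-0.03,-0.3,0,0,0,0.27]
    - [-0.04,-0.4,0,0,0,0.36]
    - [-0.05,-0.49,0,0,0,0.44]

```text
time: 4.73
ee_pos: [0.4808, 0.2443, 0.2095]
eef_rot: [0.997, -0.073, -0.0, -0.0]
ft_force: [0.2, 0.5, -0.2]
width: 0.0277
grip_force: 20.0
```

Run:
```python
from h import *
plan((483.7,244,80,-8.4),(483.7,244,48.5,-8.4))
```

```text
t 4.73 at [480.8 244.3 209.5] -8.38 tilt [-0.  0.] w 27.7 grip 20.0 F [ 0.2  0.5 -0.2]
1 call(s) total shift [ 0.01  -0.     0.432] turn 0.001
1 call(s) total shift [0.    0.    0.105] turn 0.0
```

Emit:
drive_tool:
  increments:
    - [0.002,0,0.1,0,0,0]
    - [0.004,0,0.22,0,0,0]
    - [0.006,0,0.34,0,0,0]
    - [0.008,0,0.44,0,0,0]
    - [0.01,0,0.49,0,0,0]

```text
time: 5.15
ee_pos: [0.4828, 0.241, 0.0586]
eef_rot: [0.997, -0.071, -0.002, 0.001]
ft_force: [-0.4, -0.6, 0.0]
width: 0.0278
grip_force: 20.0
```

Run:
```python
from h import *
plan((483.7,244,48.5,-8.4))
a=camera("top")[155:240,145:230].repeat(5,0).repeat(5,1)[:,:400];b=camera("side")[230:340,165:285].repeat(4,0).repeat(4,1)
c=np.zeros((440,800,3),np.uint8);c[:425,:400]=a[:,:400];c[:,400:]=b[:440,:400];cv2.imwrite("pics/p1.png",c)
```

```text
t 5.15 at [482.8 241.   58.6] -8.19 tilt [-0.0044 -0.0021] w 27.8 grip 20.0 F [-0.4 -0.6  0. ]
1 call(s) total shift [ 0.002 -0.01   0.034] turn 0.005
```

View pics/p1.png

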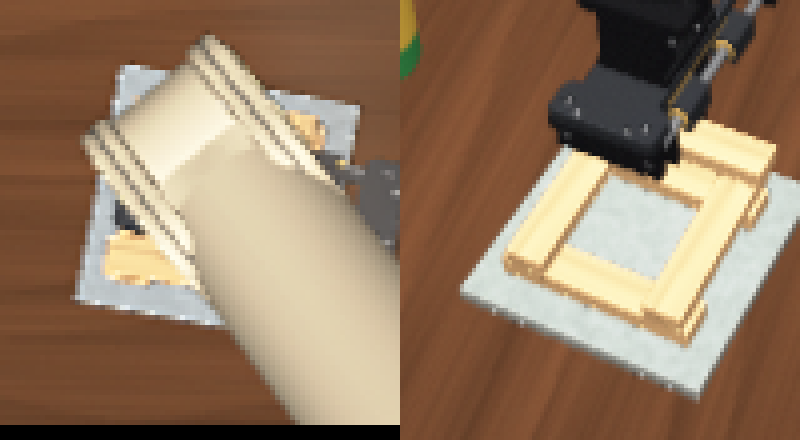

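The held slat hangs just above the right-hand ends of the mid pair, in line with low0 (side crop around (740,150)). I'll lower it, release and look again once clear.

Emit:
drive_tool:
  increments:
    - [0,0,0.01,0,0,0]
    - [0,0,0.02,0,0,0]
    - [0,0,0.032,0,0,0]
    - [0,0,0.032,0,0,0]
    - [0,0,0.032,0,0,0]

```text
time: 5.67
ee_pos: [0.4851, 0.2422, 0.0533]
eef_rot: [0.997, -0.072, 0.0, -0.0]
ft_force: [0.6, -0.4, -0.5]
width: 0.0277
grip_force: 20.0
```

Run:
```python
from h import *
plan((483.7,244,48.5,-8.4))
```

```text
t 5.67 at [485.1 242.2  53.3] -8.22 tilt [0.0009 0.0001] w 27.7 grip 20.0 F [ 0.6 -0.4 -0.5]
1 call(s) total shift [-0.005 -0.005  0.016] turn 0.004
```

Emit:
drive_tool:
  increments:
    - [-0.002,-0.002,0.005,0,0,0]
    - [-0.004,-0.004,0.01,0,0,0]
    - [-0.005,-0.005,0.015,0,0,0]
    - [-0.005,-0.005,0.015,0,0,0]
    - [-0.005,-0.005,0.015,0,0,0]

```text
time: 6.08
ee_pos: [0.4834, 0.2439, 0.0481]
eef_rot: [0.997, -0.072, -0.0, 0.0]
ft_force: [-0.1, -0.3, 0.5]
width: 0.0277
grip_force: 20.0
```

Run:
```python
from h import *
plan((483.7,244,48.5,-8.4))
```

```text
t 6.08 at [483.4 243.9  48.1] -8.21 tilt [-0.0002 -0.0001] w 27.7 grip 20.0 F [-0.1 -0.3  0.5]
1 call(s) total shift [ 0.001 -0.001 -0.001] turn 0.004
```

Emit:
drive_tool:
  increments:
    - [0,0,0.002,0,0,0]
    - [0,0,0.002,0,0,0]
    - [0,0,0.002,0,0,0]
    - [0,0,0.002,0,0,0]
    - [0,0,0.002,0,0,0]
  claw: 0.3

```text
time: 6.5
ee_pos: [0.4836, 0.2438, 0.0477]
eef_rot: [0.997, -0.072, 0.0, 0.0]
ft_force: [1.1, 0.4, -0.3]
width: 0.053
grip_force: 0.0
```

Emit:
drive_tool:
  increments:
    - [0,0,-0.04,0,0,0]
    - [0,0,-0.13,0,0,0]
    - [0,0,-0.26,0,0,0]
    - [0,0,-0.39,0,0,0]
    - [0,0,-0.52,0,0,0]

```text
time: 6.92
ee_pos: [0.483, 0.2439, 0.2064]
eef_rot: [0.997, -0.071, 0.0, -0.0]
ft_force: [1.4, -0.5, -0.3]
width: 0.0609
grip_force: 0.0
```

Run:
```python
from h import *
plan((616.4,2.5,205,-8.4),(616.4,2.5,205,7.9),(616.4,2.5,126,7.9))
```

```text
t 6.92 at [483.  243.9 206.4] -8.18 tilt [0.0002 0.0002] w 60.9 grip 0.0 F [ 1.4 -0.5 -0.3]
2 call(s) total shift [0.555 0.733 0.005] turn 0.005
1 call(s) total shift [0. 0. 0.] turn -0.362
1 call(s) total shift [0.    0.    0.263] turn 0.0
```

Emit:
drive_tool:
  increments:
    - [0.05,0.066,0,0,0,0]
    - [0.11,0.14,0,0,0,0]
    - [0.17,0.22,0,0,0,0]
    - [0.23,0.3,0,0,0,0]
    - [0.28,0.366,0,0,0,0]

```text
time: 7.33
ee_pos: [0.5518, 0.121, 0.2048]
eef_rot: [0.997, -0.072, 0.001, 0.0]
ft_force: [0.3, 0.1, 0.1]
width: 0.0607
grip_force: 0.0
```

Emit:
drive_tool:
  increments:
    - [0.06,0.08,0,0,0,-0.07]
    - [0.12,0.16,0,0,0,-0.15]
    - [0.18,0.24,0,0,0,-0.23]
    - [0.24,0.31,0,0,0,-0.3]
    - [0.275,0.367,0.005,0,0,-0.357]

```text
time: 7.75
ee_pos: [0.6181, -0.0002, 0.2033]
eef_rot: [0.998, 0.069, 0.001, 0.0]
ft_force: [0.4, -0.5, -0.9]
width: 0.0609
grip_force: 0.0
```

Run:
```python
from h import *
plan((616.4,2.5,126,7.9))
im=camera("top");pale=mask(im,(10,40,170),(35,170,255));m=np.zeros_like(pale);m[155:235,150:225]=pale[155:235,150:225];rects("top",m,.052,60)
a=im[155:240,145:230].repeat(5,0).repeat(5,1)[:,:400];b=camera("side")[230:340,165:285].repeat(4,0).repeat(4,1)
c=np.zeros((440,800,3),np.uint8);c[:425,:400]=a[:,:400];c[:,400:]=b[:440,:400];cv2.imwrite("pics/p2.png",c)
```

```text
t 7.75 at [ 6.181e+02 -2.000e-01  2.033e+02] 7.91 tilt [ 0.0013 -0.0004] w 60.9 grip 0.0 F [ 0.4 -0.5 -0.9]
1 call(s) total shift [-0.004 -0.01   0.258] turn 0.0
top px [188. 195.] ctr [490.5 290.1] size [141.5 141.4] long-axis deg 82.0
```

View pics/p2.png

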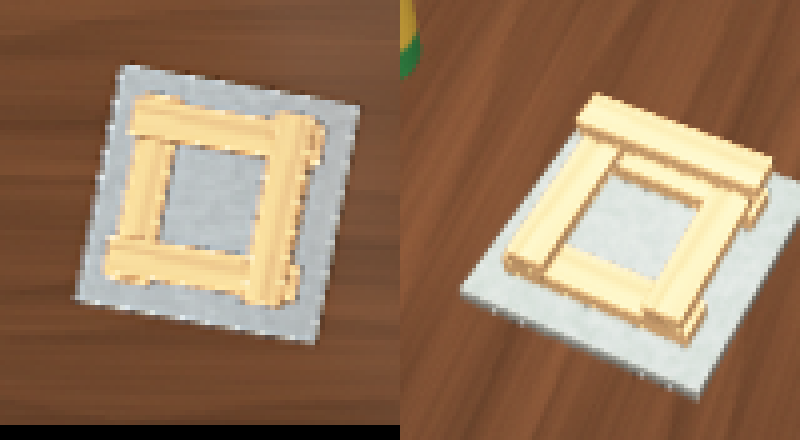

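```bash
cat >> h.py <<'E'
def proj(n,P):
    c=get_calibration(n);q=(np.atleast_2d(P)-c["position"])@R.from_quat(c["rotation"]).as_matrix()@c["K"].T
    return q[:,:2]/q[:,2:]
def box(cx,cy,z,a,lx,ly):
    t=np.radians(a);M=np.array([[np.cos(t),-np.sin(t)],[np.sin(t),np.cos(t)]])
    xy=np.array([[1,1],[1,-1],[-1,-1],[-1,1]])*[lx/2,ly/2]@M.T+[cx,cy];return np.c_[xy,np.full(4,z)]/1000
E
python3 - <<'E'
from h import *
c=np.array([491,293.5]);a=-8.4;t=np.radians(a);ux=np.array([np.cos(t),np.sin(t)]);uy=np.array([-ux[1],ux[0]])
ob={"board top":(c,12,a,180,180),"low0 top":(c-50*uy,28,a,140,28),"low1 top":(c+50*uy,28,a,140,28),"mid0":(c-50*ux,44,a+90,140,28),"mid1":(c+50*ux,44,a+90,140,28),"new":(c-50*uy,60,a,140,28)}
for k,(p,z,y,l,w) in ob.items():
    B=box(*p,z,y,l,w)
    print(k,"top crop",((proj("top",B)-[145,155]+.5)*5).round().tolist(),"side crop",((proj("side",B)-[165,230]+.5)*4+[400,0]).round().tolist())
E
```

```text
board top top crop [[122.0, 63.0], [361.0, 104.0], [316.0, 344.0], [75.0, 302.0]] side crop [[460.0, 287.0], [594.0, 102.0], [816.0, 184.0], [701.0, 390.0]]
low0 top top crop [[281.0, 116.0], [319.0, 122.0], [284.0, 310.0], [246.0, 303.0]] side crop [[580.0, 149.0], [599.0, 121.0], [775.0, 187.0], [758.0, 217.0]]
low1 top top crop [[147.0, 92.0], [185.0, 99.0], [149.0, 286.0], [111.0, 280.0]] side crop [[504.0, 254.0], [526.0, 223.0], [710.0, 298.0], [691.0, 331.0]]
mid0 top crop [[100.0, 269.0], [107.0, 231.0], [298.0, 264.0], [291.0, 302.0]] side crop [[677.0, 321.0], [638.0, 305.0], [735.0, 150.0], [771.0, 163.0]]
mid1 top crop [[126.0, 133.0], [134.0, 96.0], [323.0, 129.0], [316.0, 166.0]] side crop [[541.0, 265.0], [504.0, 250.0], [609.0, 103.0], [643.0, 116.0]]
new top crop [[276.0, 110.0], [314.0, 116.0], [278.0, 308.0], [240.0, 301.0]] side crop [[576.0, 119.0], [596.0, 92.0], [775.0, 157.0], [758.0, 187.0]]
```

The new slat's corners (top crop (277,112), (278,305); side crop (596,92), (770,155)) match the projected target within about 1.5 mm. Next is the left slat.

Emit:
drive_tool:
  increments:
    - [-0.002,-0.005,0.06,0,0,0]
    - [-0.003,-0.009,0.13,0,0,0]
    - [-0.004,-0.009,0.2,0,0,0]
    - [-0.004,-0.009,0.24,0,0,0]
    - [-0.004,-0.009,0.258,0,0,0]

```text
time: 8.27
ee_pos: [0.6143, 0.0056, 0.1235]
eef_rot: [0.998, 0.069, -0.001, -0.0]
ft_force: [0.1, -0.0, 0.2]
width: 0.0611
grip_force: 0.0
```

Emit:
drive_tool:
  increments:
    - [0,0,0,0,0,0]
    - [0,0,0,0,0,0]
    - [0,0,0,0,0,0]
    - [0,0,0,0,0,0]
    - [0,0,0,0,0,0]
  claw: 1

```text
time: 8.68
ee_pos: [0.6158, 0.005, 0.1257]
eef_rot: [0.998, 0.068, 0.001, 0.0]
ft_force: [0.5, 0.0, 0.0]
width: 0.0356
grip_force: 0.0
```

Emit:
drive_tool:
  increments:
    - [0,0,0,0,0,0]
    - [0,0,0,0,0,0]
    - [0,0,0,0,0,0]
    - [0,0,0,0,0,0]
    - [0,0,0,0,0,0]

```text
time: 9.1
ee_pos: [0.6156, 0.0049, 0.1253]
eef_rot: [0.998, 0.068, 0.0, 0.0]
ft_force: [-1.1, -0.8, 5.1]
width: 0.0279
grip_force: 20.0
```

Run:
```python
from h import *
plan((616.4,2.5,210,7.9),(498.3,343,210,7.9),(498.3,343,210,-8.4),(498.3,343,64,-8.4))
```

```text
t 9.1 at [615.6   4.9 125.3] 7.85 tilt [ 0.0008 -0.0002] w 27.9 grip 20.0 F [-1.1 -0.8  5.1]
1 call(s) total shift [ 0.001  0.008 -0.282] turn -0.001
2 call(s) total shift [-0.234 -1.178  0.   ] turn 0.0
1 call(s) total shift [0. 0. 0.] turn 0.362
1 call(s) total shift [0.    0.    0.487] turn 0.0
```

Emit:
drive_tool:
  increments:
    - [0,0,-0.04,0,0,0]
    - [0,0,-0.1,0,0,0]
    - [0,0,-0.17,0,0,0]
    - [0,0,-0.24,0,0,0]
    - [0,0,-0.28,0,0,0]

```text
time: 9.52
ee_pos: [0.616, 0.0052, 0.2117]
eef_rot: [0.998, 0.069, 0.001, -0.0]
ft_force: [-0.3, -0.5, -0.7]
width: 0.0277
grip_force: 20.0
```

Emit:
drive_tool:
  increments:
    - [-0.01,-0.06,0,0,0,0]
    - [-0.03,-0.14,0,0,0,0]
    - [-0.05,-0.24,0,0,0,0]
    - [-0.06,-0.32,0,0,0,0]
    - [-0.08,-0.39,0,0,0,0]

```text
time: 9.93
ee_pos: [0.5749, 0.1196, 0.2088]
eef_rot: [0.998, 0.069, -0.0, -0.0]
ft_force: [-0.3, -0.0, 0.3]
width: 0.0282
grip_force: 20.0
```

Emit:
drive_tool:
  increments:
    - [-0.015,-0.08,0,0,0,0]
    - [-0.03,-0.16,0,0,0,0]
    - [-0.05,-0.24,0,0,0,0]
    - [-0.06,-0.32,0,0,0,0]
    - [-0.077,-0.39,0,0,0,0]

```text
time: 10.35
ee_pos: [0.536, 0.2319, 0.2088]
eef_rot: [0.998, 0.069, -0.0, -0.0]
ft_force: [0.4, -0.0, -0.7]
width: 0.0278
grip_force: 20.0
```

Emit:
drive_tool:
  increments:
    - [-0.015,-0.08,0,0,0,0.07]
    - [-0.03,-0.16,0,0,0,0.15]
    - [-0.05,-0.24,0,0,0,0.22]
    - [-0.06,-0.32,0,0,0,0.29]
    - [-0.077,-0.39,0,0,0,0.362]

```text
time: 10.77
ee_pos: [0.4971, 0.3445, 0.2087]
eef_rot: [0.997, -0.075, -0.0, 0.0]
ft_force: [-0.8, 1.0, -0.7]
width: 0.0277
grip_force: 20.0
```

Emit:
drive_tool:
  increments:
    - [0,0,0.05,0,0,0]
    - [0,0,0.13,0,0,0]
    - [0,0,0.23,0,0,0]
    - [0,0,0.33,0,0,0]
    - [0,0,0.4,0,0,0]

```text
time: 11.18
ee_pos: [0.4969, 0.3422, 0.086]
eef_rot: [0.997, -0.074, -0.001, 0.001]
ft_force: [0.3, 0.1, -0.8]
width: 0.0278
grip_force: 20.0
```

Emit:
drive_tool:
  increments:
    - [0,0,0.03,0,0,0]
    - [0,0,0.06,0,0,0]
    - [0,0,0.08,0,0,0]
    - [0,0,0.08,0,0,0]
    - [0,0,0.08,0,0,0]

```text
time: 11.6
ee_pos: [0.4983, 0.3434, 0.0656]
eef_rot: [0.997, -0.074, 0.001, -0.0]
ft_force: [0.6, 0.2, 0.0]
width: 0.0279
grip_force: 20.0
```

Run:
```python
from h import *
plan((497.5,343,48,-8.4))
```

```text
t 11.6 at [498.3 343.4  65.6] -8.44 tilt [0.0011 0.0006] w 27.9 grip 20.0 F [0.6 0.2 0. ]
1 call(s) total shift [-0.002  0.002  0.059] turn -0.001
```

Emit:
drive_tool:
  increments:
    - [0,0,0.02,0,0,0]
    - [0,0,0.04,0,0,0]
    - [0,0,0.056,0,0,0]
    - [0,0,0.056,0,0,0]
    - [0,0,0.056,0,0,0]

```text
time: 12.02
ee_pos: [0.4977, 0.343, 0.0477]
eef_rot: [0.997, -0.074, -0.0, 0.0]
ft_force: [-0.2, -0.2, 0.0]
width: 0.0277
grip_force: 20.0
```

Emit:
drive_tool:
  increments:
    - [0,0,0,0,0,0]
    - [0,0,0,0,0,0]
    - [0,0,0,0,0,0]
    - [0,0,0,0,0,0]
    - [0,0,0,0,0,0]

```text
time: 12.43
ee_pos: [0.4979, 0.3431, 0.048]
eef_rot: [0.997, -0.074, 0.0, -0.0]
ft_force: [0.3, -0.5, -0.5]
width: 0.0279
grip_force: 20.0
```

Run:
```python
from h import *
plan((497.5,343,48,-8.4))
```

```text
t 12.43 at [497.9 343.1  48. ] -8.44 tilt [ 0.0001 -0.    ] w 27.9 grip 20.0 F [ 0.3 -0.5 -0.5]
1 call(s) total shift [-0.001  0.    -0.   ] turn -0.001
```

Emit:
drive_tool:
  increments:
    - [0,0,0.002,0,0,0]
    - [0,0,0.002,0,0,0]
    - [0,0,0.002,0,0,0]
    - [0,0,0.002,0,0,0]
    - [0,0,0.002,0,0,0]
  claw: 0.3

```text
time: 12.85
ee_pos: [0.4979, 0.3431, 0.0474]
eef_rot: [0.997, -0.074, 0.0, 0.0]
ft_force: [0.3, -0.5, -0.7]
width: 0.0531
grip_force: 0.0
```

Emit:
drive_tool:
  increments:
    - [0,0,-0.04,0,0,0]
    - [0,0,-0.13,0,0,0]
    - [0,0,-0.26,0,0,0]
    - [0,0,-0.39,0,0,0]
    - [0,0,-0.52,0,0,0]

```text
time: 13.27
ee_pos: [0.4974, 0.3431, 0.2061]
eef_rot: [0.997, -0.073, 0.0, -0.0]
ft_force: [1.0, 0.4, 0.1]
width: 0.0606
grip_force: 0.0
```

Run:
```python
from h import *
print(read_state()["joint_positions"].round(2))
im=cv2.imread("pics/top0.png")
m=mask(im,(0,0,130),(180,60,255));b=np.zeros_like(m);b[194:214,276:328]=m[194:214,276:328]
ys,xs=np.nonzero(b);w=cast("top",np.c_[xs,ys],.116)[:,:2]*1000
t=np.radians(5.5);u=np.array([np.cos(t),np.sin(t)]);v=np.array([-u[1],u[0]])
# front-most pixel per column -> bar centre line
cols=[x for x in range(287,317) if (xs==x).any()]
L=np.array([[x,ys[xs==x][ys[xs==x]>200].mean()] for x in cols]);P=cast("top",L,.116)[:,:2]*1000
f=np.polyfit(P[:,1],P[:,0],1);print("bar line slope deg",np.degrees(np.arctan(-f[0])),"mean",P.mean(0).round(1),"lateral range",(w@v).min().round(1),(w@v).max().round(1),"thick px",np.mean([ (xs==x).sum() for x in cols]))
mid=((w@v).min()+(w@v).max())/2;print("mid lateral",mid, "bar centre",u*(P@u).mean()+v*mid)
plan((498,343,210,-8.4),(451,-114,210,95.5))
```

```text
[-0.27  0.34 -0.51  1.52  0.17  1.32 -2.52]
bar line slope deg 5.796857259640737 mean [ 455.5 -116. ] lateral range -216.5 -97.2 thick px 3.933333333333333
mid lateral -156.86132218975604 bar centre [ 455.2454792  -113.75166676]
t 13.27 at [497.4 343.1 206.1] -8.41 tilt [0.0002 0.0003] w 60.6 grip 0.0 F [1.  0.4 0.1]
1 call(s) total shift [ 0.002 -0.    -0.013] turn -0.0
4 call(s) total shift [0.068 1.53  0.   ] turn -2.309
```

Emit:
drive_tool:
  increments:
    - [0.004,0.09,0,0,0,-0.153]
    - [0.01,0.2,0,0,0,-0.307]
    - [0.015,0.3,0,0,0,-0.461]
    - [0.02,0.4,0,0,0,-0.615]
    - [0.026,0.509,0,0,0,-0.77]

```text
time: 13.68
ee_pos: [0.4829, 0.1909, 0.2044]
eef_rot: [0.974, 0.228, 0.001, 0.0]
ft_force: [0.4, 1.0, 1.1]
width: 0.0609
grip_force: 0.0
```

Emit:
drive_tool:
  increments:
    - [-0.053,0.087,0,0,0,-0.153]
    - [-0.107,0.174,0,0,0,-0.307]
    - [-0.16,0.26,0,0,0,-0.461]
    - [-0.213,0.347,0,0,0,-0.615]
    - [-0.267,0.434,0,0,0,-0.77]

```text
time: 14.1
ee_pos: [0.4684, 0.0414, 0.2045]
eef_rot: [0.867, 0.498, 0.001, 0.0]
ft_force: [0.8, -0.8, 1.0]
width: 0.0609
grip_force: 0.0
```

Emit:
drive_tool:
  increments:
    - [-0.093,0.041,0,0,0,-0.153]
    - [-0.187,0.082,0,0,0,-0.307]
    - [-0.28,0.124,0,0,0,-0.461]
    - [-0.373,0.165,0,0,0,-0.615]
    - [-0.467,0.206,0,0,0,-0.77]

```text
time: 14.52
ee_pos: [0.4505, -0.1088, 0.2045]
eef_rot: [0.687, 0.727, 0.0, 0.001]
ft_force: [1.0, -0.1, 0.6]
width: 0.061
grip_force: 0.0
```

Run:
```python
from h import *
print(read_state()["joint_positions"].round(2))
plan((454,-114,200,95.6),(454,-114,150,95.6),(454,-114,98,95.6))
im=camera("top")
a=im[155:240,145:230].repeat(5,0).repeat(5,1)[:,:400];b=camera("side")[230:340,165:285].repeat(4,0).repeat(4,1)
c=np.zeros((440,800,3),np.uint8);c[:425,:400]=a[:,:400];c[:,400:]=b[:440,:400];cv2.imwrite("pics/p3.png",c)
c=np.array([491,293.5]);a=-8.4;t=np.radians(a);uy=np.array([-np.sin(t),np.cos(t)])
B=box(*(c+50*uy),60,a,140,28);print(((proj("top",B)-[145,155]+.5)*5).round().tolist(),((proj("side",B)-[165,230]+.5)*4+[400,0]).round().tolist())
```

```text
[ 0.42  0.   -0.28  1.88  0.    1.26  0.2 ]
t 14.52 at [ 450.5 -108.8  204.5] 93.24 tilt [ 0.0014 -0.0004] w 61.0 grip 0.0 F [ 1.  -0.1  0.6]
1 call(s) total shift [-0.018  0.011  0.015] turn -0.052
1 call(s) total shift [0.    0.    0.167] turn 0.0
1 call(s) total shift [0.    0.    0.173] turn 0.0
[[139.0, 86.0], [177.0, 93.0], [141.0, 284.0], [102.0, 277.0]] [[499.0, 225.0], [521.0, 194.0], [709.0, 268.0], [689.0, 302.0]]
```

View pics/p3.png

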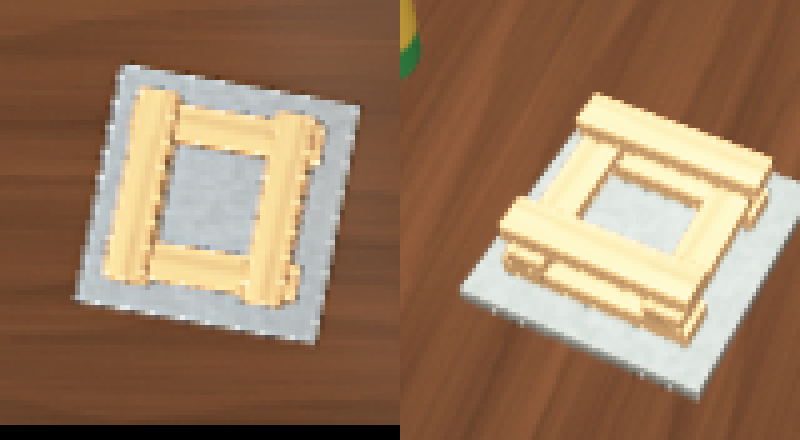

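Both slats lie on the stack as projected. The second slat's corners are at top crop (139,86) and (141,284), and side crop (499,225) and (709,268). Now the bar, with the opening narrowed so the rear finger fits the 45 mm gap.

Emit:
drive_tool:
  increments:
    - [-0.005,0.003,0.03,0,0,-0.01]
    - [-0.01,0.006,0.06,0,0,-0.03]
    - [-0.015,0.009,0.1,0,0,-0.05]
    - [-0.018,0.011,0.14,0,0,-0.052]
    - [-0.018,0.011,0.16,0,0,-0.052]
  claw: 0.61

```text
time: 15.03
ee_pos: [0.4538, -0.1115, 0.1534]
eef_rot: [0.674, 0.739, -0.0, -0.001]
ft_force: [-0.1, 0.9, 0.0]
width: 0.0377
grip_force: 0.0
```

Emit:
drive_tool:
  increments:
    - [0,0,0,0,0,0]
    - [0,0,0,0,0,0]
    - [0,0,0,0,0,0]
    - [0,0,0,0,0,0]
    - [0,0,0,0,0,0]

```text
time: 15.45
ee_pos: [0.4547, -0.1128, 0.1559]
eef_rot: [0.674, 0.739, 0.0, 0.0]
ft_force: [0.5, 0.4, -0.4]
width: 0.0338
grip_force: 0.0
```

Run:
```python
from h import *
plan((454,-114,98,95.6))
im=camera("side");cv2.imwrite("pics/b1.png",cv2.resize(im[130:210,220:320],(800,600)))
B=np.array([[.454,-.114,.116]]);print((proj("side",B)-[220,130]+.5)*[8,7.5])
```

```text
t 15.45 at [ 454.7 -112.8  155.9] 95.23 tilt [ 0.001  -0.0004] w 33.8 grip 0.0 F [ 0.5  0.4 -0.4]
1 call(s) total shift [-0.004 -0.003  0.193] turn -0.008
[[460.09013106 332.49342807]]
```

View pics/b1.png

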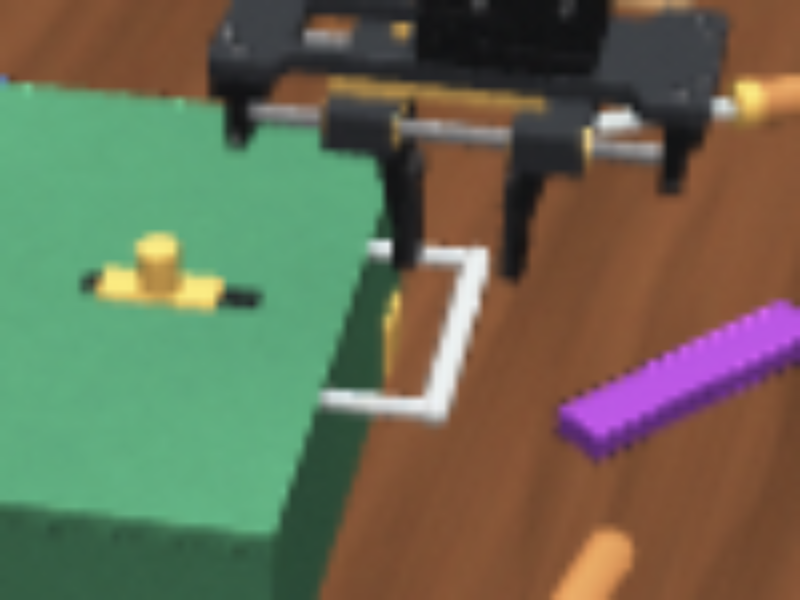

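The fingers straddle the bar, whose middle is seen at (461,333) against (460,332) predicted. I'll go down and pinch.

Emit:
drive_tool:
  increments:
    - [-0.002,0,0.04,0,0,0]
    - [-0.004,0,0.08,0,0,0]
    - [-0.004,-0.002,0.13,0,0,0]
    - [-0.004,-0.002,0.17,0,0,0]
    - [-0.004,-0.002,0.19,0,0,0]

```text
time: 15.92
ee_pos: [0.4533, -0.114, 0.0972]
eef_rot: [0.674, 0.738, -0.0, -0.001]
ft_force: [0.2, -1.2, -0.8]
width: 0.0339
grip_force: 0.0
```

Emit:
drive_tool:
  increments:
    - [0,0,0,0,0,0]
    - [0,0,0,0,0,0]
    - [0,0,0,0,0,0]
    - [0,0,0,0,0,0]
    - [0,0,0,0,0,0]
  claw: 1
  force: 30

```text
time: 16.33
ee_pos: [0.4557, -0.1141, 0.0995]
eef_rot: [0.674, 0.739, 0.001, 0.002]
ft_force: [7.1, 0.1, -2.6]
width: 0.0107
grip_force: 30.0
```

Emit:
drive_tool:
  increments:
    - [0,0,0,0,0,0]
    - [0,0,0,0,0,0]
    - [0,0,0,0,0,0]
    - [0,0,0,0,0,0]
    - [0,0,0,0,0,0]

```text
time: 16.75
ee_pos: [0.4557, -0.1141, 0.0994]
eef_rot: [0.674, 0.739, 0.001, 0.002]
ft_force: [6.2, -0.1, -2.9]
width: 0.011
grip_force: 30.0
```

Run:
```python
from h import *
plan((454,-114,98,95.6))
```

```text
t 16.75 at [ 455.7 -114.1   99.4] 95.24 tilt [ 0.0041 -0.0006] w 11.0 grip 30.0 F [ 6.2 -0.1 -2.9]
1 call(s) total shift [ 0.001 -0.006  0.005] turn -0.008
```

Emit:
drive_tool:
  increments:
    - [0,0,-0.008,0,0,0]
    - [0,0,-0.016,0,0,0]
    - [0,0,-0.024,0,0,0]
    - [0,0,-0.03,0,0,0]
    - [0,0,-0.03,0,0,0]

```text
time: 17.17
ee_pos: [0.456, -0.114, 0.1088]
eef_rot: [0.674, 0.739, 0.001, 0.002]
ft_force: [7.3, 0.5, -2.9]
width: 0.011
grip_force: 30.0
```

Run:
```python
from h import *
plan((454,-114,98,95.6))
p=((158)/8+220-.5,243/7.5+130-.5);print("knob",cast("side",p,.146))
```

```text
t 17.17 at [ 456.  -114.   108.8] 95.24 tilt [ 0.0049 -0.0006] w 11.0 grip 30.0 F [ 7.3  0.5 -2.9]
1 call(s) total shift [ 0.001 -0.007  0.036] turn -0.008
knob [[ 0.57968616 -0.10260454  0.146     ]]
```

The tug raised the bar 9 mm with only the lid's weight felt (about 3 N), so the catch is free. I'll raise the lid along its arc.

Emit:
drive_tool:
  increments:
    - [0,0.003,-0.025,0,0,0]
    - [0,0.008,-0.064,0,0,0]
    - [0,0.017,-0.102,0,0,0]
    - [0,0.025,-0.14,0,0,0]
    - [0,0.035,-0.178,0,0,0]

```text
time: 17.58
ee_pos: [0.4643, -0.1133, 0.1614]
eef_rot: [0.674, 0.739, -0.0, 0.0]
ft_force: [1.5, -0.2, -3.9]
width: 0.0112
grip_force: 30.0
```

Run:
```python
from h import *
plan((454,-114,98,95.6))
```

```text
t 17.58 at [ 464.3 -113.3  161.4] 95.21 tilt [ 0.     -0.0004] w 11.2 grip 30.0 F [ 1.5 -0.2 -3.9]
1 call(s) total shift [ 0.001 -0.034  0.211] turn -0.009
```

Emit:
drive_tool:
  increments:
    - [0,0.011,-0.039,0,0,0]
    - [0,0.024,-0.077,0,0,0]
    - [0,0.039,-0.115,0,0,0]
    - [0,0.056,-0.151,0,0,0]
    - [0,0.074,-0.187,0,0,0]

```text
time: 18.0
ee_pos: [0.4852, -0.1112, 0.2173]
eef_rot: [0.674, 0.738, -0.001, -0.001]
ft_force: [-5.4, -0.3, -1.7]
width: 0.0111
grip_force: 30.0
```

Emit:
drive_tool:
  increments:
    - [0,0.02,-0.035,0,0,0]
    - [0,0.041,-0.07,0,0,0]
    - [0,0.064,-0.103,0,0,0]
    - [0,0.088,-0.135,0,0,0]
    - [0,0.114,-0.166,0,0,0]

```text
time: 18.42
ee_pos: [0.5179, -0.1081, 0.2678]
eef_rot: [0.674, 0.738, -0.002, -0.002]
ft_force: [-17.4, 0.6, 10.5]
width: 0.0104
grip_force: 30.0
```

Run:
```python
from h import *
plan((454,-114,98,95.6));print(read_state()["joint_positions"].round(2))
```

```text
t 18.42 at [ 517.9 -108.1  267.8] 95.18 tilt [-0.0061 -0.0003] w 10.4 grip 30.0 F [-17.4   0.6  10.5]
1 call(s) total shift [-0.    -0.214  0.566] turn -0.009
[ 0.38  0.12 -0.29  1.63  0.03  1.41  0.18]
```

Emit:
drive_tool:
  increments:
    - [0,-0.01,-0.006,0,0,0]
    - [0,-0.008,-0.022,0,0,0]
    - [0,0.012,-0.046,0,0,0]
    - [0,0.034,-0.07,0,0,0]
    - [0,0.057,-0.093,0,0,0]

```text
time: 18.83
ee_pos: [0.5399, -0.1058, 0.2924]
eef_rot: [0.674, 0.739, 0.001, 0.001]
ft_force: [18.7, 0.1, -22.9]
width: 0.0113
grip_force: 30.0
```

Run:
```python
from h import *
plan((454,-114,98,95.6))
cv2.imwrite("pics/l1.png",camera("side")[40:240,170:370].repeat(3,0).repeat(3,1))
```

```text
t 18.83 at [ 539.9 -105.8  292.4] 95.28 tilt [0.0031 0.0011] w 11.3 grip 30.0 F [ 18.7   0.1 -22.9]
2 call(s) total shift [-0.001 -0.288  0.648] turn -0.007
```

View pics/l1.png

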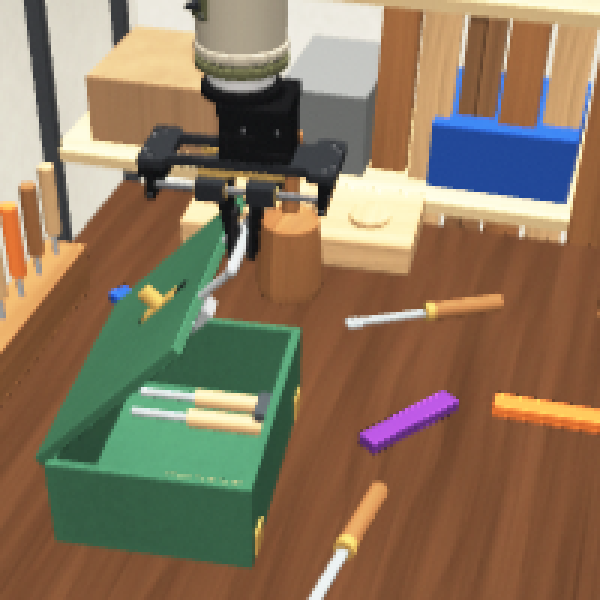

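The lid is about 47° up and the bar sits between the pads at (240,235). The force shows the tool a few mm outside the arc, so I'll ease inward while going on.

Emit:
drive_tool:
  increments:
    - [0,0.018,0.002,0,0,0]
    - [0,0.042,-0.01,0,0,0]
    - [0,0.07,-0.027,0,0,0]
    - [0,0.097,-0.044,0,0,0]
    - [0,0.122,-0.06,0,0,0]

```text
time: 19.3
ee_pos: [0.5721, -0.1029, 0.3169]
eef_rot: [0.674, 0.738, -0.001, -0.0]
ft_force: [-19.1, 3.1, 23.4]
width: 0.0105
grip_force: 30.0
```

Run:
```python
from h import *
plan((454,-114,98,95.6))
```

```text
t 19.3 at [ 572.1 -102.9  316.9] 95.2 tilt [-0.0011 -0.0009] w 10.5 grip 30.0 F [-19.1   3.1  23.4]
2 call(s) total shift [-0.001 -0.395  0.73 ] turn -0.009
```

Emit:
drive_tool:
  increments:
    - [0,-0.004,-0.005,0,0,0]
    - [0,-0.008,-0.011,0,0,0]
    - [0,-0.008,-0.011,0,0,0]
    - [0,-0.008,-0.011,0,0,0]
    - [0,-0.008,-0.011,0,0,0]

```text
time: 19.72
ee_pos: [0.571, -0.1029, 0.3163]
eef_rot: [0.674, 0.739, -0.0, -0.0]
ft_force: [-6.0, 2.3, 4.9]
width: 0.0106
grip_force: 30.0
```

Emit:
drive_tool:
  increments:
    - [0,0,0,0,0,0]
    - [0,0,0,0,0,0]
    - [0,0,0,0,0,0]
    - [0,0,0,0,0,0]
    - [0,0,0,0,0,0]

```text
time: 20.13
ee_pos: [0.571, -0.103, 0.3163]
eef_rot: [0.674, 0.739, -0.0, -0.0]
ft_force: [-6.0, 1.7, 5.1]
width: 0.0111
grip_force: 30.0
```

Run:
```python
from h import *
plan((454,-114,98,95.6));print(read_state()["joint_vel"].round(3))
im=camera("side");cv2.imwrite("pics/l2.png",im[20:340,150:450].repeat(1,0)[:, :].repeat(2,1).repeat(2,0)[:600])
```

```text
t 20.13 at [ 571.  -103.   316.3] 95.23 tilt [-0.0008  0.0002] w 11.1 grip 30.0 F [-6.   1.7  5.1]
2 call(s) total shift [-0.001 -0.392  0.728] turn -0.008
[-0.002 -0.003 -0.    -0.    -0.    -0.002  0.001]
```

View pics/l2.png

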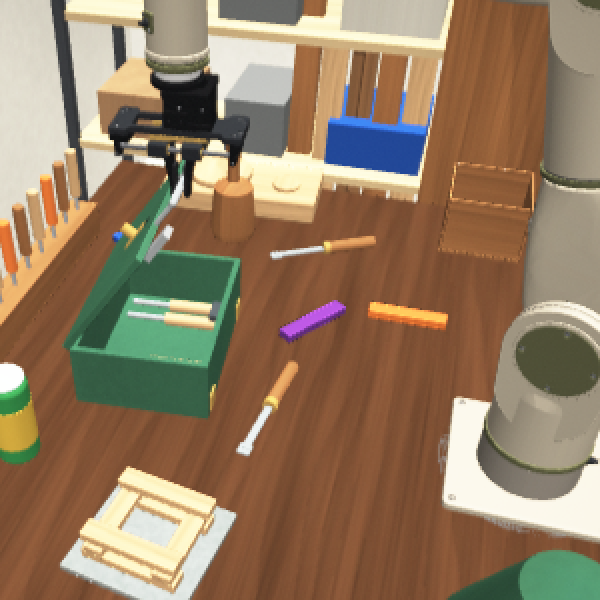

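The lid is held about 55° open with the bar pinched at (180,190), the forces are small and steady, and the stack is intact at (155,525). I'm handing in.

```bash
python3 -c "
from bench import *
print(close_job())"
```

```text
the job is handed in; nothing more can be done
None
```

Both slats are on the drying stack as its next layer, each over a bottom slat, and the lid (its catch was free on the tug) is held about 55° open by its bar; the job is handed in.

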